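# Find the catch of the bench socket trunking by touch and pop its cover

## Robot

A 7-joint arm with a two-finger parallel gripper is mounted at the origin on the work surface. World frame = base frame: x ahead of the robot, y to its left, z up, the work surface at z = 0. Lengths are in m, angles in rad, forces in N, time in s.
With the tool pointing down it reaches from about 0.425 to 1.025 m from the base axis. Payload 9.4 kg.
Tool frame: the origin (TCP) lies between the finger pads; the fingertips stand 19 mm ahead of it and the grasp point (between the pads) is the TCP; z points along the fingers, x is the direction in which the jaws open and shut, and the axes are right-handed (so a half turn about z gives the same grasp; the last joint's range is limited). The gripper opens to 85 mm and grips with 20 to 120 N. Pads are 22 mm wide; open, the fingers measure 114 mm over their backs; the gripper's body (76 mm by 85 mm) begins 54 mm behind the grasp point. The pads swing forward as they close: fully open they stand 13 mm farther back than shut.
Start: joints at [-1.207, 0.599, -0.003, 1.599, 0.002, 0.943, -0.08], TCP at [0.309, 0.656, 0.25] pointing down, gripper open.
Joint ranges: [-2.57, 2.57], [-0.35, 1.97], [-1.29, 1.29], [0.11, 2.56], [-1.05, 4.19], [0.11, 1.86], [-2.63, 2.63]. Speed limits (rad/s): [2.22, 2.22, 3.01, 3.01, 3.14, 3.14, 3.14].

## Interface

Orientations are given as [roll, pitch, yaw] about the fixed x, y, z axes, in that order (R = Rz(yaw) Ry(pitch) Rx(roll)).
In Python, from station import monitor, eyes, r, finder gives the robot as it stands.
- The arm moves only by the tool apply_moves, never from a script. Its argument "series" is a list of rows, each an object with "translation": the shift along the tool's x, y, z in mm, a list of three; "yaw": the turn about the tool's z in rad; "fingers": the finger opening in mm, from 0 to 85.4. In form: [{"translation": [tx, ty, tz], "yaw": yaw, "fingers": fingers}, ...]. A call has 1 to 8 rows; each row shifts and turns the commanded pose from where the row before left it, along the tool's axes as they then stand; what a row does not reach is not made up. A row lasts 1/12 s, in which the tool goes at most 41.7 mm and 7.16 degrees, less where a joint would pass 70% of its speed; a pose out of reach is approached as far as the arm can. A call is refused whole if a number of a shift passes 41.7 or a number of a turn 0.125, either way. A call with a gripper value outside its range is refused whole. The fingers move at their own pace and stop on an object; the grip force is fixed at half the most. Time passes only in rows, so rows that do not move let the fingers close. It gives the time, the measured TCP pose, the force and the opening at its end, in the units of the state.
- monitor.state(): the state, without advancing time (a new reading comes with each control period).
- eyes.snapshot(name): name is "scene" or "top" or "wrist"; returns a dict with "pixels" (420x560x3 uint8, red, green, blue), "range_z" (420x560 float32, m along the optical axis (not along the pixel's ray), 0 where there is no reading), "K" (3x3 intrinsics, pixels), "R" (3x3) and "t" (3): a world point X has camera coordinates R X + t; the wrist camera has in their place "tool_from_camera" (4x4, takes a point from camera to tool coordinates, whose origin is the TCP and whose axes are the tool frame's). Camera axes: x right, y down, z forward; pixel columns grow to the right and rows downward; lengths in m; the calibration is good to about 2 mm. A picture is of the moment at which its call begins: read the wrist's pose just before it.
- r.finish_job(): hands the job in, once; it reports no verdict.
Trained networks look in the newest picture that a camera, given by its name, has taken for a name from the list of things; names that differ only in an ending like _2 or _b are one class to them, and where a whole thing is asked for, a point or a joint stands for the part that bears it (a point fixed in the world has none). Each returns a list of dicts, best first, with "score" (0 to 1); they miss things now and then, are a little off and sometimes report something else, mostly with a low value. They report only what shows in the picture. A call takes as long as a camera call.
- finder.find_in(target, camera): "location" ([x, y, z] in m, in world coordinates, good to about 4 mm: the middle of the surface that is visible of it).
- finder.mark_of(target, camera): "location" ([x, y, z] in m, in world coordinates, good to about 4 mm: a listed point, or the origin of a listed thing).
The state is a dict: "t": time; "q": joint angles; "qvel": joint speeds; "joint_torque": joint torques, N m; "eef_pos": TCP position; "tcp_rot": TCP orientation; "contact_force": force on the tool from outside, world axes, zero at the start; "torque": the same for the moment, N m; "gripper_width": finger opening in m.
Only numpy, scipy, OpenCV 4.12 (cv2) and the standard library are available. Lean on these libraries where they do the work, as an engineer would, in place of code of your own. Each camera call takes 0.05 s, during which the arm holds its last target.

## Task

Open the aluminium socket trunking on the bench so that the hotplate can be plugged in. Put the closed fingertips on the narrow front ledge at one of its two ends, run them along the ledge, touching it, until they reach the finger notch, and press down inside the notch until the catch lets go and the cover springs up by itself. Do not lift the cover any further or take hold of anything, disturb none of the loose glassware and tools, and finish with the hand clear and the cover standing ajar.

Things in the scene. Friction and masses are not known exactly. Their poses are not given: they have to be found in the camera images.
- trunking: Fixed aluminium bench socket trunking, 540 long (its y) x 130 deep (its x) x 66 high; origin at the centre of its underside, on the bench; -x is its front, z up. Each end is a white outlet module, 100 long, 66 high, full depth (y 170 to 270 either side). Between them a front ledge (point ledge_mid) and behind it the hinged cover.
- ledge_mid (a point): Middle of the top of the ledge: a flat, level, rigid, bare-aluminium strip, 340 long (y -170 to 170) and 30 deep along the trunking's front, 60 above the bench; axes as the trunking's. One finger notch is cut in it, its middle anywhere from y -70 to 70 of this point; it differs each time and is not reported: feel or look for it. 2 behind the ledge lies the cover, top 4 higher.
- catch (a joint): Angle of the sprung catch plate in the notch, rad: 0 at rest, grows when pressed, stop at 0.22; springs back. The notch is 46 long (y), as deep in x as the ledge, open to the front, square-edged. The plate (42 long, dark ribs) is its floor, 10 below the ledge top. It rocks about an axis 40 behind the ledge's middle; 2 N start it, 7 N reach the stop; it lets go at about 0.13: some 4 to 6 down.
- cover_hinge (a joint): Opening angle of the cover, rad: 0 shut and held by the catch, about 0.4 when it has sprung up (its front edge then some 35 higher), free to 1.4. The hinge runs along the back, 55 behind the trunking's origin.
- ledge_left: Outermost piece of the ledge at its +y end, 45 long (y) x 30 (x), rigid, part of the trunking; origin at the middle of its top face, 50 in front of and 147.5 to the +y side of the trunking's origin, 60 above the bench; axes as the trunking's.
- ledge_right: The same at the -y end of the ledge (147.5 to the -y side); origin at the middle of its top face.
- cover: The cover, an aluminium plate 338 (y) x 84 (x) x 4, about 0.25 kg; origin on its hinge line at the back, 62 above the bench; it reaches 88 forward (-x) of it.
- beaker: Loose glass beaker, open, 72 across, 95 high, in front of the trunking; origin at the centre of its underside.
- petri: Loose glass dish, 90 across, 16 high, close in front of the trunking; origin under its centre.
- jar: Loose glass jar with white cap, 60 across, 85 high, in front of the trunking; origin under its centre.
- dropper: Loose amber dropper bottle with red bulb, 46 across, 115 high, behind the trunking; origin under its centre.
- flask: Loose conical glass flask, 76 across, 110 high, behind the trunking; origin under its centre.
- brush: Loose white brush, 150 long, lying in front of the trunking; origin under its middle.
- forceps: Loose steel forceps, 125 long, 4 thick, lying close in front of the trunking; origin under its middle.

How it is judged:
By the outcome, as a careful person would: the job done as asked, in the order asked, and still so for the second after the job is handed in, with the robot touching nothing.
It also fails if it takes over 58 s, if anything falls off the work surface, if the arm or the gripper's body presses on something with over 40 N, if the wrist force passes 120 N, or if a joint passes its speed limit or range.

## Working session

There is one attempt and no reset: what is moved stays moved. The work goes in short steps, Python scripts to look and compute and a tool call to move; the robot and the scene stay as the last step left them, time stands still between calls to the robot, and variables do not carry over. Pictures are saved under pics/ and viewed, and the job is handed in when it is done.

Besides the shell and the picture viewer there is one more tool, called after "Request:" as name([rows], argument=value, ...), one row to a line, values as JSON. apply_moves: Moves the arm, as the interface text tells. Its arguments: {"type":"object","properties":{"series":{"type":"array"}},"required":["series"]}

```bash
mkdir -p pics; cat > h.py <<'E'
import numpy as np, cv2
from station import monitor, eyes, r, finder
def snap(n,f):
    d=eyes.snapshot(n); cv2.imwrite('pics/'+f,cv2.cvtColor(d['pixels'],cv2.COLOR_RGB2BGR)); return d
E
python3 - <<'E'
from h import *
np.set_printoptions(precision=4,suppress=True)
s=monitor.state();print({k:np.round(v,4) for k,v in s.items()})
for c in ['scene','top']:
    d=snap(c,c+'1.png')
    np.savez(c+'1.npz',**d)
    for n in ['trunking','ledge_mid','ledge_left','ledge_right','catch','cover','beaker','petri','jar','dropper','flask','brush','forceps']:
        try:
            print(c,n,[(np.round(q['location'],4),round(q['score'],2)) for q in finder.mark_of(n,c)[:2]])
        except Exception as e: print(n,e)
print(monitor.state()['t'])
E
```

```text
{'t': np.float64(0.0), 'q': array([-1.2067,  0.6001, -0.0026,  1.6001,  0.0018,  0.9429, -0.0798]), 'qvel': array([-0.0004,  0.0002,  0.0003,  0.0009,  0.0009, -0.0008,  0.0012]), 'joint_torque': array([  0.0005, -77.6438,   1.5652, -25.7987,   0.0124,   0.0093,
        -0.    ]), 'eef_pos': array([0.3091, 0.6553, 0.2494]), 'tcp_rot': array([3.1415, 0.0015, 1.1301]), 'contact_force': array([-0.4967,  0.2795, -0.0361]), 'torque': array([ 0.0422, -0.009 , -0.0264]), 'gripper_width': np.float64(0.0855)}
scene trunking [(array([ 0.6051,  0.051 , -0.0032]), 0.7)]
scene ledge_mid [(array([ 0.4745,  0.0606, -0.0012]), 0.67), (array([0.5503, 0.055 , 0.0611]), 0.62)]
scene ledge_left [(array([0.5751, 0.2007, 0.0593]), 0.8), (array([0.6606, 0.0438, 0.0636]), 0.29)]
scene ledge_right [(array([ 0.5408, -0.0894,  0.0594]), 0.66)]
catch it knows: beaker, brush, cover, dropper, flask, forceps, jar, ledge_left, ledge_mid, ledge_right, petri, trunking
scene cover [(array([0.6623, 0.0429, 0.0645]), 0.81)]
scene beaker [(array([0.4378, 0.2223, 0.0011]), 0.56)]
scene petri [(array([ 0.4753,  0.0582, -0.
[... 468 characters left out ...]
, 0.0534, 0.0596]), 0.74)]
top ledge_left []
top ledge_right [(array([ 0.6014,  0.0529, -0.    ]), 0.16)]
catch it knows: beaker, brush, cover, dropper, flask, forceps, jar, ledge_left, ledge_mid, ledge_right, petri, trunking
top cover [(array([0.6626, 0.0381, 0.0672]), 0.59)]
top beaker [(array([0.4379, 0.2264, 0.001 ]), 0.78)]
top petri [(array([0.4741, 0.0631, 0.0011]), 0.76)]
top jar [(array([ 0.3874, -0.0828,  0.0025]), 0.95)]
top dropper [(array([ 0.7676,  0.1117, -0.0026]), 0.8), (array([0.6027, 0.049 , 0.0018]), 0.18)]
top flask [(array([ 0.7394, -0.0536,  0.0002]), 0.83)]
top brush [(array([ 0.4702, -0.1171,  0.0013]), 0.55)]
top forceps [(array([0.5158, 0.2112, 0.0011]), 0.61)]
1.3
```

View pics/scene1.png

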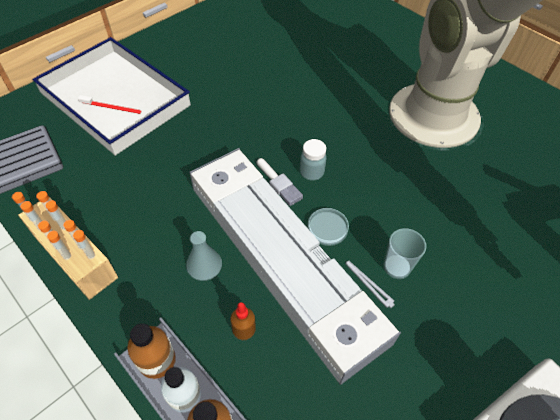

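View pics/top1.png

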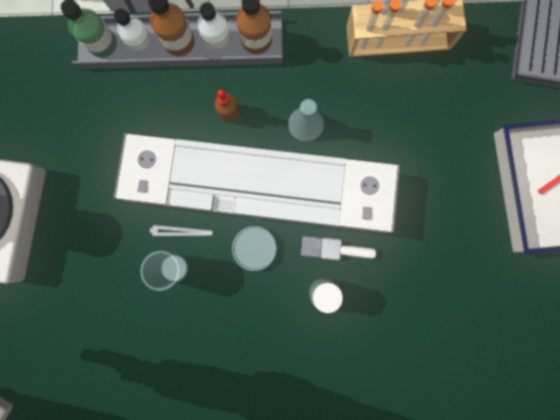

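The scene view shows the trunking with its notch at about (320,253), and the top view has it at about (225,203). It is nearer the +y end. I'll fit the outline and the notch from depth.

```bash
cat > fit.py <<'E'
from h import *
np.set_printoptions(precision=4,suppress=True)
def world(d):
    z=d['range_z'];K=d['K'];v,u=np.mgrid[:z.shape[0],:z.shape[1]]
    c=np.stack([(u-K[0,2])/K[0,0]*z,(v-K[1,2])/K[1,1]*z,z],-1)
    return (c-d['t'])@d['R']
if __name__=='__main__':
  for n in ['top','scene']:
    d=dict(np.load(n+'1.npz'));W=world(d);z=W[...,2]
    m=(z>0.054)&(z<0.075)&(W[...,0]>.48)&(W[...,0]<.72)&(W[...,1]>-.27)&(W[...,1]<.36)
    k,l,st,c=cv2.connectedComponentsWithStats(m.astype(np.uint8))
    i=1+np.argmax(st[1:,4]);P=W[l==i]
    rc=cv2.minAreaRect(P[:,:2].astype(np.float32)*1000);print(n,rc,np.percentile(P[:,2],[5,50,95]))
    cx=np.array(rc[0])/1000; b=cv2.boxPoints(rc);e=b[1]-b[0];f=b[2]-b[1];e=e if np.hypot(*e)>np.hypot(*f) else f
    e=e/np.hypot(*e);e=e if e[1]>0 else -e
    yaw=np.arctan2(-e[0],e[1]);print('yaw',yaw,'centre',cx)
    xa=np.array([np.cos(yaw),np.sin(yaw)])
    L=np.stack([(W[...,:2]-cx)@xa,(W[...,:2]-cx)@e],-1)
    # resample height & gray along ledge
    g=d['pixels'].mean(-1)
    s=(np.abs(L[...,0]+0.05)<.009)&(z>.035)&(z<.09)&(np.abs(L[...,1])<.18)
    for y in np.arange(-.18,.18,.006):
        q=s&(np.abs(L[...,1]-y)<.003)
        if q.any(): print('%.3f z %.4f g %.0f'%(y,np.median(z[q]),np.median(g[q])),end=' | ')
    print()
E
python3 fit.py
```

```text
top ((606.3973388671875, 50.907196044921875), (547.2774047851562, 131.4051971435547), 82.07209014892578) [0.0599 0.0652 0.0685]
yaw -0.13836819 centre [0.6064 0.0509]
-0.180 z 0.0661 g 244 | -0.174 z 0.0663 g 243 | -0.168 z 0.0615 g 233 | -0.162 z 0.0606 g 235 | -0.156 z 0.0603 g 235 | -0.150 z 0.0601 g 235 | -0.144 z 0.0607 g 235 | -0.138 z 0.0603 g 235 | -0.132 z 0.0602 g 236 | -0.126 z 0.0603 g 236 | -0.120 z 0.0610 g 235 | -0.114 z 0.0605 g 235 | -0.108 z 0.0605 g 235 | -0.102 z 0.0604 g 235 | -0.096 z 0.0601 g 235 | -0.090 z 0.0603 g 235 | -0.084 z 0.0600 g 235 | -0.078 z 0.0606 g 235 | -0.072 z 0.0607 g 235 | -0.066 z 0.0598 g 235 | -0.060 z 0.0606 g 234 | -0.054 z 0.0602 g 234 | -0.048 z 0.0601 g 235 | -0.042 z 0.0599 g 234 | -0.036 z 0.0597 g 234 | -0.030 z 0.0594 g 234 | -0.024 z 0.0605 g 235 | -0.018 z 0.0602 g 235 | -0.012 z 0.0606 g 235 | -0.006 z 0.0603 g 235 | 0.000 z 0.0607 g 235 | 0.006 z 0.0603 g 236 | 0.012 z 0.0602 g 235 | 0.018 z 0.0603 g 236 | 0.024 z 0.0603 g 236 | 0.030 z 0.0603 g 235 | 0.036 z 0.0594 g 223 | 0.042 z 0.0500 g 220 | 0.048 z 0.0510 g 216 | 0.054 
[... 1353 characters left out ...]
97 g 235 | 0.000 z 0.0592 g 236 | 0.006 z 0.0599 g 236 | 0.012 z 0.0601 g 236 | 0.018 z 0.0595 g 236 | 0.024 z 0.0599 g 237 | 0.030 z 0.0602 g 237 | 0.036 z 0.0548 g 207 | 0.042 z 0.0505 g 219 | 0.048 z 0.0508 g 212 | 0.054 z 0.0497 g 208 | 0.060 z 0.0507 g 213 | 0.066 z 0.0508 g 206 | 0.072 z 0.0498 g 158 | 0.078 z 0.0494 g 151 | 0.084 z 0.0603 g 234 | 0.090 z 0.0604 g 235 | 0.096 z 0.0604 g 235 | 0.102 z 0.0605 g 234 | 0.108 z 0.0600 g 235 | 0.114 z 0.0602 g 235 | 0.120 z 0.0602 g 235 | 0.126 z 0.0609 g 234 | 0.132 z 0.0607 g 234 | 0.138 z 0.0615 g 235 | 0.144 z 0.0607 g 234 | 0.150 z 0.0609 g 234 | 0.156 z 0.0608 g 234 | 0.162 z 0.0607 g 236 | 0.168 z 0.0606 g 173 | 0.174 z 0.0662 g 243 |
```

Both views agree: yaw is about -0.139, the origin is about (0.605, 0.0505), and the notch spans local y 37..83 with its middle near +60. I'll close the fingers, turn the jaw axis along the ledge, and hover over the +y end of it.

Request:
apply_moves([
  {"translation":[0,0,0],"yaw":-0.1,"fingers":0},
  {"translation":[0,0,0],"yaw":-0.1,"fingers":0},
  {"translation":[0,0,0],"yaw":-0.1,"fingers":0},
  {"translation":[-25,20,0],"yaw":0,"fingers":0},
  {"translation":[-25,20,0],"yaw":0,"fingers":0},
  {"translation":[-25,20,0],"yaw":0,"fingers":0},
  {"translation":[-25,20,0],"yaw":0,"fingers":0},
  {"translation":[-25,20,0],"yaw":0,"fingers":0},
])

```text
t: 1.97
eef_pos: [0.3914, 0.5166, 0.2503]
tcp_rot: [3.141, -0.0, 1.43]
contact_force: [0.2, 0.0, 0.4]
gripper_width: -0.0001
```

Request:
apply_moves([
  {"translation":[-25,20,0],"yaw":0,"fingers":0},
  {"translation":[-25,20,0],"yaw":0,"fingers":0},
  {"translation":[-25,20,0],"yaw":0,"fingers":0},
  {"translation":[-25,20,0],"yaw":0,"fingers":0},
  {"translation":[-25,20,0],"yaw":0,"fingers":0},
  {"translation":[-25,20,0],"yaw":0,"fingers":0},
  {"translation":[-25,20,0],"yaw":0,"fingers":0},
  {"translation":[0,0,0],"yaw":0,"fingers":0},
])

```text
t: 2.63
eef_pos: [0.5088, 0.318, 0.2505]
tcp_rot: [3.139, 0.003, 1.422]
contact_force: [-0.4, -0.2, 0.3]
gripper_width: 0.0
```

Request:
apply_moves([
  {"translation":[-21,16,0],"yaw":0,"fingers":0},
  {"translation":[-21,16,0],"yaw":0,"fingers":0},
  {"translation":[-21,16,0],"yaw":0,"fingers":0},
  {"translation":[-21,16,10],"yaw":0,"fingers":0},
  {"translation":[-20,16,20],"yaw":0,"fingers":0},
  {"translation":[0,0,20],"yaw":0,"fingers":0},
  {"translation":[0,0,0],"yaw":0,"fingers":0},
  {"translation":[0,0,0],"yaw":0,"fingers":0},
])

```text
t: 3.3
eef_pos: [0.5689, 0.211, 0.1998]
tcp_rot: [-3.14, 0.001, 1.43]
contact_force: [-0.3, 0.8, 0.1]
gripper_width: -0.0001
```

```bash
cat > look.py <<'E'
from h import *
import sys
from scipy.spatial.transform import Rotation as Ro
np.set_printoptions(precision=4,suppress=True)
O=np.array([.6053,.0505]);Y=-.139
def loc(p):
    p=np.asarray(p);c,s=np.cos(Y),np.sin(Y);d=p[...,:2]-O
    return np.stack([c*d[...,0]+s*d[...,1],-s*d[...,0]+c*d[...,1]],-1)
if __name__=='__main__':
    s=monitor.state();d=snap('wrist',sys.argv[1])
    print(s['t'],s['eef_pos'],s['tcp_rot'],s['contact_force'],'local',loc(s['eef_pos']))
    z=d['range_z'];K=d['K'];v,u=np.mgrid[:z.shape[0],:z.shape[1]]
    c=np.stack([(u-K[0,2])/K[0,0]*z,(v-K[1,2])/K[1,1]*z,z],-1)
    T=d['tool_from_camera'];p=c@T[:3,:3].T+T[:3,3]
    W=p@Ro.from_euler('xyz',s['tcp_rot']).as_matrix().T+s['eef_pos'];np.savez('w.npz',W=W,p=p,g=d['pixels'],z=z)
    L=loc(W);h=W[...,2];ok=z>0
    print('cam',T)
    for y in np.arange(-.0,.175,.01):
        q=ok&(abs(L[...,1]-y)<.004)&(h>.04)&(h<.08)&(abs(L[...,0])<.1)
        if q.sum()>50:
            l=q&(h<.0625);cv=q&(h>.0625)&(h<.068)
            print('%.3f'%y,'ledge x',np.percentile(L[...,0][l],[1,99]) if l.sum()>20 else '','z',np.median(h[l]) if l.any() else '','cover front',np.percentile(L[...,0][cv],2) if cv.any() else '')
E
python3 look.py w1.png
```

```text
3.3 [0.5689 0.211  0.1998] [-3.1397  0.0006  1.43  ] [-0.2836  0.824   0.0911] local [-0.0583  0.1539]
cam [[ 1.     -0.0006  0.0008  0.0005]
 [ 0.0004  0.963   0.2695 -0.0693]
 [-0.0009 -0.2695  0.963  -0.1232]
 [ 0.      0.      0.      1.    ]]
-0.000 ledge x [-0.0648  0.0422] z 0.05943970823051531 cover front -0.031512598716427705
0.010 ledge x [-0.0649  0.0462] z 0.059353993982974335 cover front -0.03155522922179657
0.020 ledge x [-0.0649  0.0465] z 0.0594172276486304 cover front -0.031896319532676076
0.030 ledge x [-0.0649  0.0396] z 0.059353337140011675 cover front -0.03190961505732254
0.040 ledge x [-0.0637  0.0342] z 0.04963666113126147 cover front -0.03169359527053971
0.050 ledge x [-0.0637  0.0293] z 0.04958534167476224 cover front -0.03206975192026795
0.060 ledge x [-0.0636  0.0237] z 0.04960286441141237 cover front -0.032098525099704886
0.070 ledge x [-0.0637  0.0169] z 0.04962770674772861 cover front -0.03213747189520115
0.080 ledge x [-0.0649  0.0141] z 0.05101157041739618 cover front -0.032039442323483575
0.090 ledge x [-0.0649 -0.0023] z 0.05940339758483043 cover front -0.03208350271379889
0.100 ledge x [-0.065   0.0251] z 0.059488070400640705 cover front -0.03180318163761325
0.110 ledge x [-0.065   0.0119] z 0.05956718928836807 cover front -0.03190002750642739
0.120 ledge x [-0.065 -0.026] z 0.059653851777004885 cover front -0.03215505587863116
0.130 ledge x [-0.0649 -0.0167] z 0.05974891387821188 cover front -0.03259617187684696
0.140 ledge x [-0.065  -0.0325] z 0.05970841329268178 cover front -0.03269193888687814
0.150 ledge x [-0.065  -0.0283] z 0.059694207931688587 cover front -0.03277031150384697
0.160 ledge x [-0.0649 -0.0304] z 0.05973837133066623 cover front -0.032651746145885334
0.170 ledge x [-0.065  -0.0114] z 0.059544931564021256 cover front -0.06355880859595041
```

View pics/w1.png

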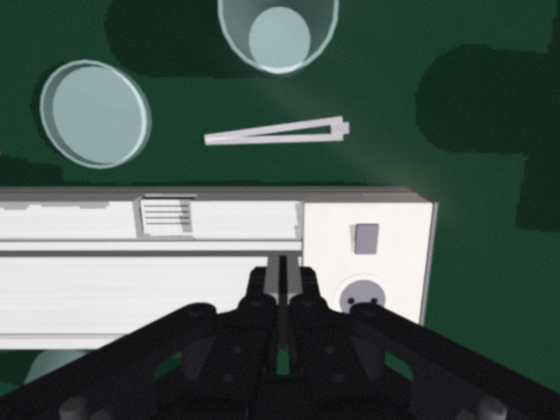

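The wrist view matches the fit: ledge front at -65 mm, top at about z 59.5–60, and the notch at pixels x 140–192. The forceps, petri dish and beaker all lie well in front. I'll descend over the ledge's +y end.

Request:
apply_moves([
  {"translation":[-3,3,20],"yaw":0,"fingers":0},
  {"translation":[-3,3,20],"yaw":0,"fingers":0},
  {"translation":[0,0,20],"yaw":0,"fingers":0},
  {"translation":[0,0,20],"yaw":0,"fingers":0},
  {"translation":[0,0,15],"yaw":0,"fingers":0},
  {"translation":[0,0,10],"yaw":0,"fingers":0},
  {"translation":[0,0,0],"yaw":0,"fingers":0},
  {"translation":[0,0,0],"yaw":0,"fingers":0},
])

```text
t: 4.02
eef_pos: [0.5747, 0.205, 0.096]
tcp_rot: [3.141, -0.0, 1.431]
contact_force: [0.8, 0.7, -0.5]
gripper_width: 0.0
```

```bash
python3 look.py w2.png|head -1; python3 - <<'E'
from h import *
d=snap('scene','scene2.png')
E
```

```text
4.0167 [0.5747 0.205  0.096 ] [ 3.1412 -0.0005  1.4312] [ 0.7624  0.7244 -0.4747] local [-0.0517  0.1488]
```

View pics/w2.png

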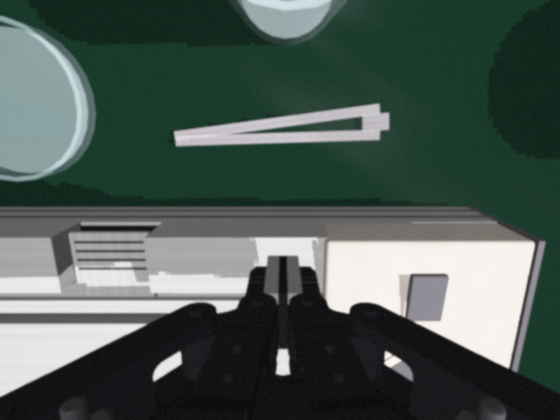

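View pics/scene2.png

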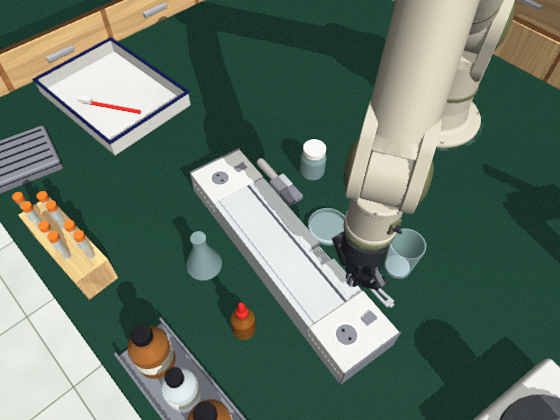

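Local position is (-51.7, 148.8) with the tips about 17 mm above the ledge. I'll come down gently until they touch.

Request:
apply_moves([
  {"translation":[-2,0,5],"yaw":0,"fingers":0},
  {"translation":[0,0,5],"yaw":0,"fingers":0},
  {"translation":[0,0,3],"yaw":0,"fingers":0},
  {"translation":[0,0,1],"yaw":0,"fingers":0},
  {"translation":[0,0,0],"yaw":0,"fingers":0},
  {"translation":[0,0,0],"yaw":0,"fingers":0},
])

```text
t: 4.62
eef_pos: [0.5743, 0.202, 0.0812]
tcp_rot: [-3.141, 0.0, 1.43]
contact_force: [-0.3, -0.5, 0.2]
gripper_width: 0.0005
```

Request:
apply_moves([
  {"translation":[0,0,1],"yaw":0,"fingers":0},
  {"translation":[0,0,0],"yaw":0,"fingers":0},
])

```text
t: 4.78
eef_pos: [0.5743, 0.2021, 0.0803]
tcp_rot: [3.142, -0.0, 1.43]
contact_force: [0.1, 0.0, 0.0]
gripper_width: 0.0002
```

Request:
apply_moves([
  {"translation":[0,0,1],"yaw":0,"fingers":0},
  {"translation":[0,0,0],"yaw":0,"fingers":0},
])

```text
t: 4.95
eef_pos: [0.5744, 0.2021, 0.0795]
tcp_rot: [3.141, -0.0, 1.43]
contact_force: [0.3, -0.1, 1.8]
gripper_width: 0.0
```

Request:
apply_moves([
  {"translation":[0,0,0.5],"yaw":0,"fingers":0},
  {"translation":[0,0,0],"yaw":0,"fingers":0},
  {"translation":[0,0,0],"yaw":0,"fingers":0},
])

```text
t: 5.2
eef_pos: [0.5744, 0.2021, 0.0795]
tcp_rot: [3.141, -0.0, 1.43]
contact_force: [-1.8, -1.3, 8.8]
gripper_width: -0.0001
```

Contact made at about 9 N. Now I'll slide toward the notch.

Request:
apply_moves([
  {"translation":[-2,0,0],"yaw":0,"fingers":0},
  {"translation":[-2,0,0],"yaw":0,"fingers":0},
  {"translation":[-2,0,0],"yaw":0,"fingers":0},
  {"translation":[-2,0,0],"yaw":0,"fingers":0},
])

```text
t: 5.53
eef_pos: [0.574, 0.1954, 0.0795]
tcp_rot: [3.14, -0.002, 1.431]
contact_force: [0.6, 3.5, 5.4]
gripper_width: -0.0001
```

Request:
apply_moves([
  {"translation":[-2,0,0],"yaw":0,"fingers":0},
  {"translation":[-2,0,0],"yaw":0,"fingers":0},
  {"translation":[-2,0,0],"yaw":0,"fingers":0},
  {"translation":[-2,0,0],"yaw":0,"fingers":0},
])

```text
t: 5.87
eef_pos: [0.5729, 0.1874, 0.0795]
tcp_rot: [3.14, -0.002, 1.431]
contact_force: [1.1, 4.1, 6.3]
gripper_width: 0.0
```

Request:
apply_moves([
  {"translation":[-2,0,0],"yaw":0,"fingers":0},
  {"translation":[-2,0,0],"yaw":0,"fingers":0},
  {"translation":[-2,0,0],"yaw":0,"fingers":0},
  {"translation":[-2,0,0],"yaw":0,"fingers":0},
  {"translation":[-2,0,0],"yaw":0,"fingers":0},
  {"translation":[-2,0,0],"yaw":0,"fingers":0},
])

```text
t: 6.37
eef_pos: [0.5711, 0.1753, 0.0793]
tcp_rot: [3.14, -0.002, 1.431]
contact_force: [0.5, 3.5, 4.3]
gripper_width: 0.0002
```

Request:
apply_moves([
  {"translation":[-2,0,0],"yaw":0,"fingers":0},
  {"translation":[-2,0,0],"yaw":0,"fingers":0},
  {"translation":[-2,0,0],"yaw":0,"fingers":0},
  {"translation":[-2,0,0],"yaw":0,"fingers":0},
  {"translation":[-2,0,0],"yaw":0,"fingers":0},
  {"translation":[-2,0,0],"yaw":0,"fingers":0},
])

```text
t: 6.87
eef_pos: [0.5692, 0.163, 0.0792]
tcp_rot: [3.14, -0.001, 1.431]
contact_force: [0.3, 4.3, 5.4]
gripper_width: 0.0001
```

Request:
apply_moves([
  {"translation":[-2,0,0],"yaw":0,"fingers":0},
  {"translation":[-2,0,0],"yaw":0,"fingers":0},
  {"translation":[-2,0,0],"yaw":0,"fingers":0},
  {"translation":[-2,0,0],"yaw":0,"fingers":0},
])

```text
t: 7.2
eef_pos: [0.5681, 0.1551, 0.0792]
tcp_rot: [3.14, -0.001, 1.43]
contact_force: [0.5, 4.1, 5.9]
gripper_width: 0.0003
```

Request:
apply_moves([
  {"translation":[-2,0,0],"yaw":0,"fingers":0},
  {"translation":[-2,0,0],"yaw":0,"fingers":0},
  {"translation":[-2,0,0],"yaw":0,"fingers":0},
  {"translation":[-2,0,0],"yaw":0,"fingers":0},
  {"translation":[-2,0,0],"yaw":0,"fingers":0},
])

```text
t: 7.62
eef_pos: [0.5667, 0.1452, 0.0792]
tcp_rot: [3.14, -0.001, 1.43]
contact_force: [0.1, 3.6, 5.5]
gripper_width: -0.0001
```

Request:
apply_moves([
  {"translation":[-2,0,0],"yaw":0,"fingers":0},
  {"translation":[-2,0,0],"yaw":0,"fingers":0},
  {"translation":[-2,0,0],"yaw":0,"fingers":0},
])

```text
t: 7.87
eef_pos: [0.5658, 0.1392, 0.0791]
tcp_rot: [3.14, -0.001, 1.43]
contact_force: [0.4, 4.4, 6.6]
gripper_width: -0.0004
```

Request:
apply_moves([
  {"translation":[-2,0,0],"yaw":0,"fingers":0},
  {"translation":[-2,0,0],"yaw":0,"fingers":0},
  {"translation":[-2,0,0],"yaw":0,"fingers":0},
])

```text
t: 8.12
eef_pos: [0.5649, 0.1332, 0.0791]
tcp_rot: [3.141, -0.001, 1.43]
contact_force: [0.0, 2.9, 4.7]
gripper_width: 0.0002
```

Request:
apply_moves([
  {"translation":[-2,0,0],"yaw":0,"fingers":0},
  {"translation":[-2,0,0],"yaw":0,"fingers":0},
])

```text
t: 8.28
eef_pos: [0.5634, 0.128, 0.0785]
tcp_rot: [-3.141, 0.001, 1.43]
contact_force: [0.2, -0.4, 0.1]
gripper_width: 0.0001
```

Request:
apply_moves([
  {"translation":[-2,0,0],"yaw":0,"fingers":0},
  {"translation":[-2,0,0],"yaw":0,"fingers":0},
])

```text
t: 8.45
eef_pos: [0.5629, 0.1239, 0.0784]
tcp_rot: [-3.141, 0.001, 1.429]
contact_force: [0.8, -0.1, 0.4]
gripper_width: 0.0002
```

Request:
apply_moves([
  {"translation":[-2,0,0],"yaw":0,"fingers":0},
  {"translation":[-2,0,0],"yaw":0,"fingers":0},
])

```text
t: 8.62
eef_pos: [0.5626, 0.1203, 0.0786]
tcp_rot: [-3.141, 0.0, 1.43]
contact_force: [-0.4, 0.6, 0.0]
gripper_width: 0.0
```

The force fell to zero at local y of about 72, so the fingers have left the edge and are inside the notch, which agrees with the images. I'll centre in it, shift slightly forward away from the cover, and go down.

Request:
apply_moves([
  {"translation":[-2,0,0],"yaw":0,"fingers":0},
  {"translation":[-1,-1,0],"yaw":0,"fingers":0},
  {"translation":[0,-2,2],"yaw":0,"fingers":0},
  {"translation":[0,0,2],"yaw":0,"fingers":0},
  {"translation":[0,0,2],"yaw":0,"fingers":0},
  {"translation":[0,0,1],"yaw":0,"fingers":0},
  {"translation":[0,0,1],"yaw":0,"fingers":0},
  {"translation":[0,0,0],"yaw":0,"fingers":0},
])

```text
t: 9.28
eef_pos: [0.5594, 0.1184, 0.0705]
tcp_rot: [-3.141, 0.0, 1.43]
contact_force: [0.7, 0.1, 0.6]
gripper_width: 0.0001
```

Request:
apply_moves([
  {"translation":[0,0,1],"yaw":0,"fingers":0},
  {"translation":[0,0,1],"yaw":0,"fingers":0},
  {"translation":[0,0,0],"yaw":0,"fingers":0},
])

```text
t: 9.53
eef_pos: [0.5593, 0.1184, 0.0687]
tcp_rot: [-3.142, -0.0, 1.43]
contact_force: [-1.3, 0.9, 1.0]
gripper_width: 0.0002
```

Request:
apply_moves([
  {"translation":[0,0,1],"yaw":0,"fingers":0},
  {"translation":[0,0,1],"yaw":0,"fingers":0},
  {"translation":[0,0,0],"yaw":0,"fingers":0},
])

```text
t: 9.78
eef_pos: [0.5588, 0.1184, 0.0667]
tcp_rot: [-3.141, 0.0, 1.43]
contact_force: [-3.7, 1.2, 3.6]
gripper_width: 0.0
```

Request:
apply_moves([
  {"translation":[0,0,1],"yaw":0,"fingers":0},
  {"translation":[0,0,1],"yaw":0,"fingers":0},
  {"translation":[0,0,0],"yaw":0,"fingers":0},
])

```text
t: 10.03
eef_pos: [0.5588, 0.1184, 0.0646]
tcp_rot: [-3.141, 0.0, 1.43]
contact_force: [-4.2, 1.1, 5.1]
gripper_width: -0.0001
```

```bash
python3 look.py w3.png|head -1
```

```text
10.0333 [0.5588 0.1184 0.0646] [-3.1405  0.0003  1.4302] [-4.2308  1.1243  5.0845] local [-0.0555  0.0608]
```

View pics/w3.png

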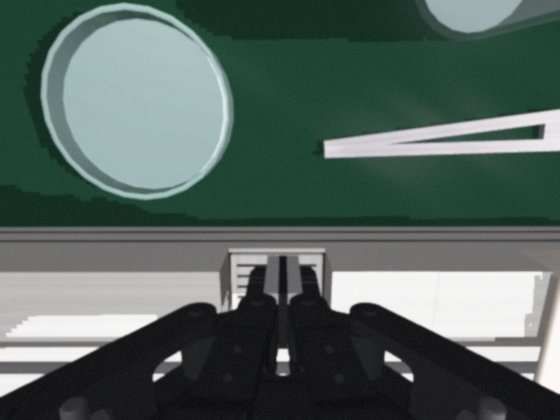

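The fingers are centred in the notch and the plate is giving (5 N). The cover looks shut still, so I'll press in 1 mm steps.

Request:
apply_moves([
  {"translation":[0,0,1],"yaw":0,"fingers":0},
  {"translation":[0,0,0],"yaw":0,"fingers":0},
])

```text
t: 10.25
eef_pos: [0.5589, 0.1183, 0.0636]
tcp_rot: [-3.141, 0.0, 1.43]
contact_force: [-3.0, 0.6, 4.2]
gripper_width: 0.0001
```

Request:
apply_moves([
  {"translation":[0,0,1],"yaw":0,"fingers":0},
  {"translation":[0,0,0],"yaw":0,"fingers":0},
])

```text
t: 10.42
eef_pos: [0.559, 0.1183, 0.0627]
tcp_rot: [-3.141, 0.0, 1.43]
contact_force: [-4.8, 1.3, 6.8]
gripper_width: 0.0001
```

```bash
python3 look.py w4.png|head -1; python3 - <<'E'
from h import *
snap('scene','scene4.png')
E
```

```text
10.4167 [0.559  0.1183 0.0627] [-3.1408  0.0003  1.4301] [-4.8186  1.2903  6.7537] local [-0.0553  0.0607]
```

View pics/w4.png

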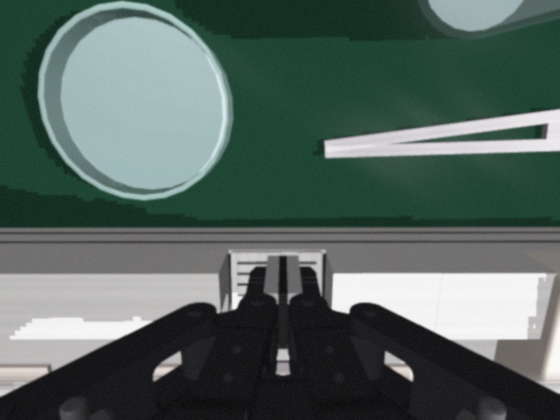

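View pics/scene4.png

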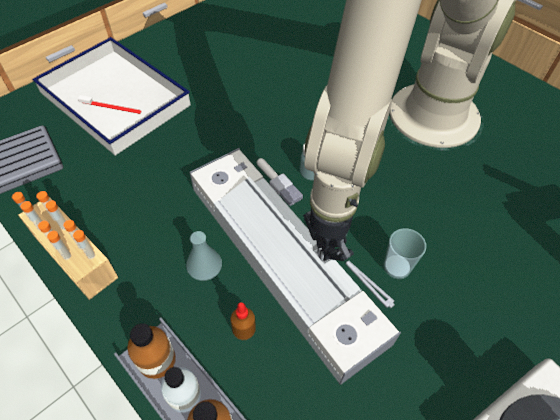

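In the wrist view the cover's edge has moved from row ~340 to ~370, so it may have sprung. I'll check with scene depth.

```bash
cat > cov.py <<'E'
from h import *
from fit import world
from look import loc
def cov():
    d=eyes.snapshot('scene');W=world(d);L=loc(W);h=W[...,2]
    for y in np.arange(-.15,.16,.05):
        q=(abs(L[...,1]-y)<.008)&(h>.05)&(h<.2)
        o=[]
        for x in (-.05,-.03,-.02,0,.02,.04):
            k=q&(abs(L[...,0]-x)<.004); o.append(round(float(np.median(h[k])),4) if k.sum()>3 else None)
        print(round(y,2),o)
if __name__=='__main__': cov(); print(monitor.state()['t'])
E
python3 cov.py
```

```text
-0.15 [0.0602, None, 0.0938, 0.0859, 0.0773, 0.0692]
-0.1 [0.0602, 0.0959, 0.0938, 0.0854, 0.0779, 0.0696]
-0.05 [0.0605, 0.0946, 0.0936, 0.085, 0.0768, 0.0696]
0.0 [0.0613, 0.0941, 0.0935, 0.086, 0.0775, 0.0693]
0.05 [0.0816, 0.0946, 0.0965, 0.0857, 0.0769, 0.0702]
0.1 [0.1486, 0.0959, 0.0936, 0.0852, 0.0774, 0.0699]
0.15 [0.0607, 0.0951, 0.0943, 0.0856, 0.0782, 0.0698]
10.5667
```

The cover is up at a slope of about 0.40. Now I'll retract straight up.

Request:
apply_moves([
  {"translation":[0,0,-4],"yaw":0,"fingers":0},
  {"translation":[0,0,-8],"yaw":0,"fingers":0},
  {"translation":[0,-2,-15],"yaw":0,"fingers":0},
  {"translation":[0,-2,-20],"yaw":0,"fingers":0},
  {"translation":[0,-2,-25],"yaw":0,"fingers":0},
  {"translation":[0,0,-25],"yaw":0,"fingers":0},
  {"translation":[0,0,-25],"yaw":0,"fingers":0},
  {"translation":[0,0,-25],"yaw":0,"fingers":0},
])

```text
t: 11.23
eef_pos: [0.5539, 0.1189, 0.2118]
tcp_rot: [3.14, -0.0, 1.43]
contact_force: [-0.1, -0.1, -0.3]
gripper_width: -0.0
```

Request:
apply_moves([
  {"translation":[0,0,-20],"yaw":0,"fingers":0},
  {"translation":[0,0,-10],"yaw":0,"fingers":0},
  {"translation":[0,0,0],"yaw":0,"fingers":0},
  {"translation":[0,0,0],"yaw":0,"fingers":0},
  {"translation":[0,0,0],"yaw":0,"fingers":0},
  {"translation":[0,0,0],"yaw":0,"fingers":0},
])

```text
t: 11.73
eef_pos: [0.5529, 0.1189, 0.2384]
tcp_rot: [-3.14, 0.001, 1.43]
contact_force: [-0.4, -0.4, -1.2]
gripper_width: -0.0001
```

```bash
python3 cov.py; python3 - <<'E'
from h import *
snap('scene','s5.png');
for n in ['beaker','petri','jar','dropper','flask','brush','forceps']:
    print(n,[(np.round(q['location'],4),round(q['score'],2)) for q in finder.mark_of(n,'scene')[:1]])
s=monitor.state();print(s['t'],s['eef_pos'],s['contact_force'])
E
```

```text
-0.15 [0.0597, None, 0.0937, 0.0866, 0.0781, 0.0695]
-0.1 [0.0599, None, 0.0946, 0.0855, 0.0779, 0.0698]
-0.05 [0.0604, 0.0946, 0.0941, 0.0859, 0.0789, 0.0694]
0.0 [0.0604, 0.0958, 0.0942, 0.086, 0.0776, 0.0697]
0.05 [0.0512, None, 0.0938, 0.0864, 0.0779, 0.0696]
0.1 [0.06, None, 0.0937, 0.0858, 0.0785, 0.0701]
0.15 [0.0602, 0.0962, 0.0942, 0.0862, 0.078, 0.0702]
11.7833
beaker [(array([ 0.4411,  0.2271, -0.0035]), 0.6)]
petri []
jar [(array([ 0.3865, -0.0867, -0.0025]), 0.84)]
dropper [(array([ 0.7673,  0.1125, -0.0022]), 0.82)]
flask [(array([ 0.742 , -0.0502, -0.0033]), 0.81)]
brush [(array([ 0.4739, -0.1155, -0.0018]), 0.79)]
forceps [(array([0.5129, 0.2099, 0.0009]), 0.61)]
12.1833 [0.55345798 0.11914451 0.2396595 ] [-0.30612576  0.53202359  0.20695913]
```

View pics/s5.png

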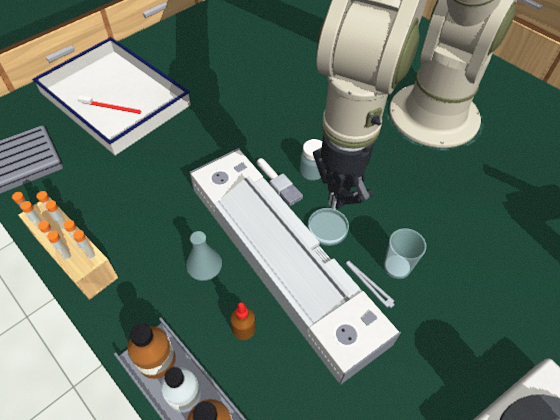

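The cover is ajar, everything stands where it was in the first picture (the petri dish is still at about (328,226)), and the hand is clear. I'll hand it in.

```bash
python3 -c "
from h import *
print(r.finish_job())"
```

```text
the job is handed in; nothing more can be done
None
```

The trunking is open: the catch let go under the press, the cover sprang up by itself, and I handed the job in at about 12 s.

- **Run along the ledge:** I set the closed fingertips on the +y end of the ledge with about 9 N. They slid along it with 4–7 N of contact until the force fell to zero at the notch. That matched the images, which put the notch's middle at about y +60.
- **Press:** I pressed down in the middle of the notch, about 5–6 mm of plate travel, with at most 7 N. The cover stood up at about 0.40 rad, and I drew the hand straight up.
- **Last checks:** After I withdrew, scene depth still showed the cover at about 0.40 rad. The tool read no contact beyond noise, with the hand about 16 cm above the ledge.
- **Loose things:** All but the petri dish were found within about 5 mm of their first places, roughly the network's accuracy. The network missed the petri dish in the last picture, but by eye it lies unmoved.

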